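# Level and pin the tilting well-plate stage

## Robot

A 6-joint arm with a two-finger parallel gripper is mounted at the origin on the work surface. World frame = base frame: x ahead of the robot, y to its left, z up, the work surface at z = 0. Lengths are in m, angles in degrees, forces in N, time in s.
With the tool pointing down it reaches from about 0.25 to 0.725 m from the base axis. Payload 9.7 kg.
Tool frame: the origin (TCP) lies midway between the tips of the shut fingers; the grasp point (between the pads) lies 19 mm behind it; z points along the fingers, y is the line along which they close (so a half turn about z gives the same grasp; the last joint's range is limited). The gripper opens to 85 mm and grips with 20 to 120 N. Pads are 22 mm wide; open, the fingers measure 114 mm over their backs; the gripper's body (76 mm by 85 mm) begins 54 mm behind the grasp point. The pads swing forward as they close: fully open they stand 13 mm farther back than shut.
Start: joints at [70.989, 4.979, 10.078, 95.1, 0, 90], TCP at [0.179, 0.52, 0.231] pointing down, gripper open.
Joint ranges: [-179.16, 179.16], [-48.56, 103.87], [-65.8, 70.77], [-126.05, 130.52], [-82.76, 87.17], [-180, 180]. Speed limits (degrees/s): [127.2, 127.2, 147.25, 180, 180, 180].

## Interface

Orientations are given as [roll, pitch, yaw] about the fixed x, y, z axes, in that order (R = Rz(yaw) Ry(pitch) Rx(roll)).
In Python, from workcell import bot gives the robot as it stands.
- The arm moves only by the shell command python3 -m crank 'ROWS' [FORCE]. ROWS is JSON, a list of rows, each an object with "gripper": the finger opening in mm, from 0 to 85.4; "travel": the shift along the tool's x, y, z in mm, a list of three; "twist": the turn, a rotation vector about the tool's x, y, z in rad, a list of three. In form: [{"gripper": gripper, "travel": [tx, ty, tz], "twist": [rx, ry, rz]}, ...]. A call has 1 to 12 rows; each row shifts and turns the commanded pose from where the row before left it, along the tool's axes as they then stand; what a row does not reach is not made up. A row lasts 1/8 s, in which the tool goes at most 62.5 mm and 10.7 degrees, less where a joint would pass 70% of its speed; a pose out of reach is approached as far as the arm can. A call is refused whole if a number of a shift passes 62.5 or a number of a turn 0.188, either way. A call with a gripper value outside its range is refused whole. The fingers move at their own pace and stop on an object; FORCE is the grip in N (left out, the last holds). Time passes only in rows, so rows that do not move let the fingers close. It gives the time, the measured TCP pose, the force, the opening and the grip force at its end, in the units of the state.
- bot.get_obs(): the state, without advancing time (a new reading comes with each control period).
- bot.camera(name): name is "side" or "top" or "wrist"; returns the picture (384x512x3 uint8, red, green, blue); there is no depth.
- bot.calibration(name): a dict with "vfov" (degrees; the focal length in pixels is half the picture's height over the tangent of half this angle, whatever the lens; pixels are square), "cx", "cy" (the principal point, pixels), "camera_from_world" (4x4, takes a point from world to camera coordinates). Camera axes: x right, y down, z forward; pixel columns grow to the right and rows downward; lengths in m; the calibration is good to about 2 mm. A picture is of the moment at which its call begins: read the wrist's pose just before it. calibration takes no time and is no camera call; for the wrist camera it gives the pose at the moment of the call.
- bot.job_done(): hands the job in; it is judged then, once.
The state is a dict: "time": time; "q": joint angles; "qd": joint speeds; "joint_efforts": joint torques, N m; "ee_pos": TCP position; "tcp_rot": TCP orientation; "wrist_force": force on the tool from outside, world axes, zero at the start; "torque": the same for the moment, N m; "opening": finger opening in m; "grasp_force": force on a finger pad.
Only numpy, scipy, OpenCV 4.12 (cv2) and the standard library are available. Lean on these libraries where they do the work, as an engineer would, in place of code of your own. Each camera call takes 0.05 s, during which the arm holds its last target. There are 200 camera calls.

## Task

The tilting stage that carries the clamped well plate has been left tipped up. Swing it down level by its yellow tab, then take the locking pin with the blue knob from the white rack, put it straight down through the guide hole in the bridge beside the stage so that it goes fully home and locks the stage level, and let go.

Things in the scene. Friction and masses are not known exactly. Their poses are not given: they have to be found in the camera images.
- cradle (a joint): Tilt of the stage about its level trunnion axis, rad: 0 level, positive = yellow tab raised. Starts 0.32 to 0.65, range -0.5 to 0.75, no stop at level; stays where left (2 to 4 N down on the tab moves it). At 0 the hole in the blue hub on the axle is under the guide hole; hub hole 16 mm with 4 mm bevel, so the pin still enters and centres the stage from about 8 degrees off.
- bush (a point): Guide hole in the fixed aluminium bridge: centre of its mouth, on the bridge's top face, 172 mm above the table. Axes of the fixture: x level, away from the tab, y along the trunnion axis, from stage to bridge, z up. Hole 15 mm square, straight down, mouth bevelled to 27 mm. Trunnion axis 67 mm below this point; stage middle 129 mm along -y. Nothing of the fixture is higher, except a raised stage.
- tab (a point): Middle of the upper face of the yellow tab (46 x 60 mm, 10 thick) on the robot's side of the beige stage. Moves with the stage, 97 mm from the trunnion axis; the tab spans 73 to 119 mm from the axis. Level, its upper face is at axis height, 105 mm above the table. The clear well plate on the stage stands 19 mm above this face and begins 66 mm inwards of this point.
- lock_pin: Steel pin with blue knob, upright in the white rack among a red and a black one (65 mm apart, row within 20 degrees of x, fingers fit beside the row). Origin at its lower tip, z up. Shank 12 mm dia, 48 long, tapered tip; collar 32 dia, 8 high; knob 24 dia, 36 high; 110 g. Collar rests on the rack top, 60 mm above the table; lift 50 mm to clear. Fully home, the collar lies on the bridge.
Not all that is in view belongs to the job. What is shaped like the lock_pin but turquoise is not meant.

How it is judged (in metres and radians):
On the way:
1. the stage has been swung to within 10 degrees of level, with the blue pin not yet in the guide hole (value of joint cradle between -0.175 and 0.175 rad and distance between lock_pin and bush above 0.06 m), for 0.2 s.
At the end, for the whole second after the job is handed in: The stage rests within 10 degrees of level; the blue-knobbed pin stands released and at rest in the guide hole, upright within 10 degrees, within 10 mm sideways of the hole axis, its tip at least 42 mm below the guide mouth (48 mm is fully home) (value of joint cradle between -0.175 and 0.175 rad and z of lock_pin in the frame of bush below -0.042 m and horizontal distance between lock_pin and bush below 0.01 m and angle between lock_pin's own z axis and vertical below 0.175 rad and linear speed of lock_pin below 0.02 m/s and velocity of joint cradle between -0.05 and 0.05 rad/s); the robot touches nothing.
It also fails if it takes over 56 s, if anything falls off the work surface, if the arm or the gripper's body presses on something with over 40 N, if the wrist force passes 120 N, or if a joint passes its speed limit or range.

## Working session

There is one attempt and no reset: what is moved stays moved. The work goes in short steps, Python scripts to look and compute and a shell command to move; the robot and the scene stay as the last step left them, time stands still between calls to the robot, and variables do not carry over. Pictures are saved under pics/ and viewed, at most 10 in all, crops included, and the job is handed in when it is done.

```bash
mkdir -p pics
python3 - <<'E'
from workcell import bot
import cv2,json
for n in ("side","top"):
    im=bot.camera(n); cv2.imwrite(f"pics/{n}0.png",cv2.resize(im[:,:,::-1],(800,600),interpolation=cv2.INTER_CUBIC))
    c=bot.calibration(n); print(n,c)
o=bot.get_obs(); print(o)
E
```

```text
side {'vfov': 47.89327252778075, 'cx': 249.6050721861724, 'cy': 197.2597202110039, 'camera_from_world': array([[ 0.97840435, -0.20553351,  0.02192931, -0.55328485],
       [-0.1289794 , -0.68997567, -0.71224847,  0.09605316],
       [ 0.16152162,  0.69403857, -0.70158479,  1.14971693],
       [ 0.        ,  0.        ,  0.        ,  1.        ]])}
top {'vfov': 52.09347443257632, 'cx': 255.40763591188428, 'cy': 190.5903488994877, 'camera_from_world': array([[-0.08179436, -0.99664016,  0.00425039, -0.02750477],
       [-0.97417972,  0.07904911, -0.21148314,  0.57861293],
       [ 0.2104366 , -0.02143877, -0.9773724 ,  1.06462144],
       [ 0.        ,  0.        ,  0.        ,  1.        ]])}
{'time': 0.1, 'q': array([7.09889821e+01, 5.00636006e+00, 1.00389032e+01, 9.50994996e+01,
       1.90617939e-03, 9.00021602e+01]), 'qd': array([ 0.07834972, -0.00431482,  0.14497332,  0.04328091,  0.01920468,
        0.07979859]), 'joint_efforts': array([-1.11379231e-04, -5.21557188e+01,  4.65655839e+01,  1.60055252e-02,
        2.04140832e-06, -1.12495165e-06]), 'ee_pos': array([0.17908583, 0.51980739, 0.2306684 ]), 'tcp_rot': array([-1.79933044e+02, -1.90365360e-03,  1.60986820e+02]), 'wrist_force': array([-0.23391299,  0.91463172, -0.15371814]), 'torque': array([-0.01105981, -0.04360537,  0.0582899 ]), 'grasp_force': 0.0, 'opening': 0.08533404698085184}
```

View pics/side0.png

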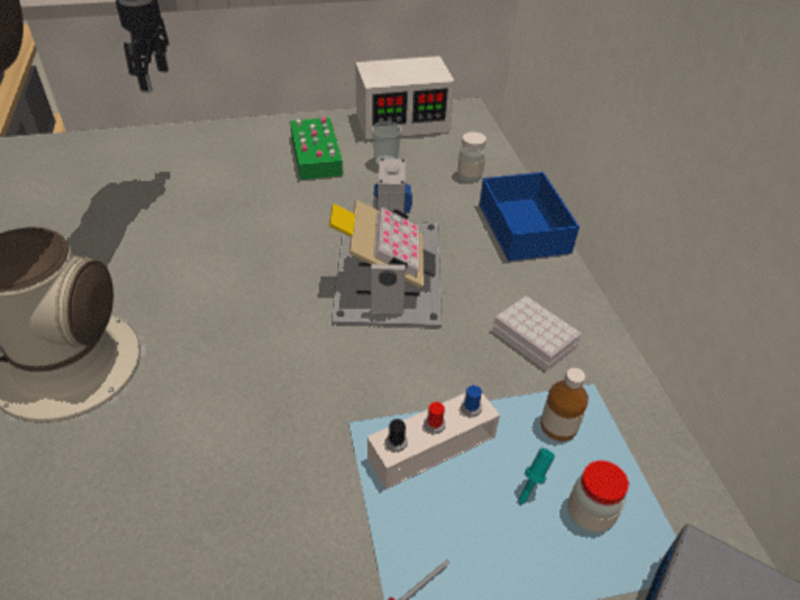

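View pics/top0.png

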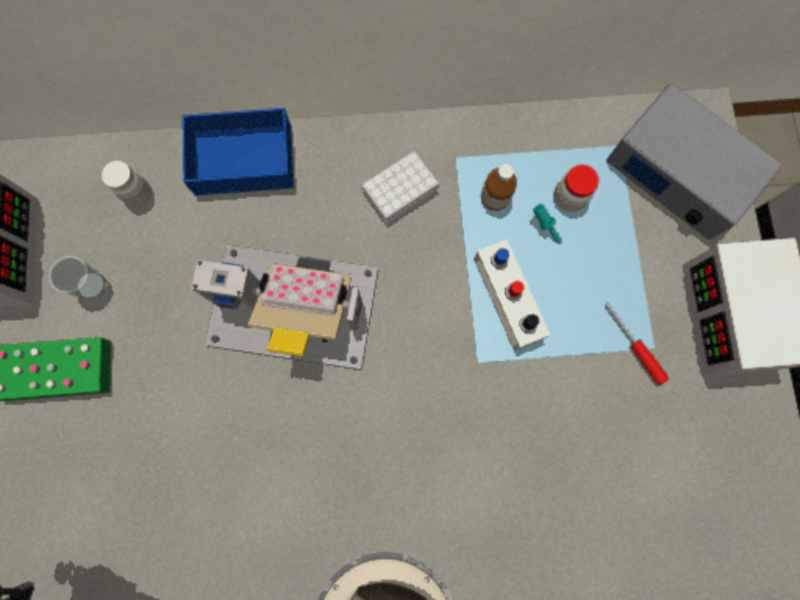

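Side view: the stage is tipped, with the yellow tab at (343,220). The bridge is at the far end, and the rack has blue (473,398), red and black knobs. Top view: bridge mouth about (220,278), tab (288,342), blue knob (501,257). I'll enlarge these next.

Run:
```python
import cv2,numpy as np
from workcell import bot
t=bot.camera("top")[:,:,::-1]; s=bot.camera("side")[:,:,::-1]
np.save("t.npy",t);np.save("s.npy",s)
z=lambda im,x,y,w,h,k:cv2.resize(im[y:y+h,x:x+w],None,fx=k,fy=k,interpolation=cv2.INTER_CUBIC)
cv2.imwrite("pics/a.png",z(t,118,148,132,100,6))
b=np.zeros((600,800,3),np.uint8)
b[:,:396]=z(t,294,140,66,100,6); b[:,400:]=z(s,207,96,80,120,5); cv2.imwrite("pics/b.png",b)
```

```text
(no output)
```

View pics/a.png

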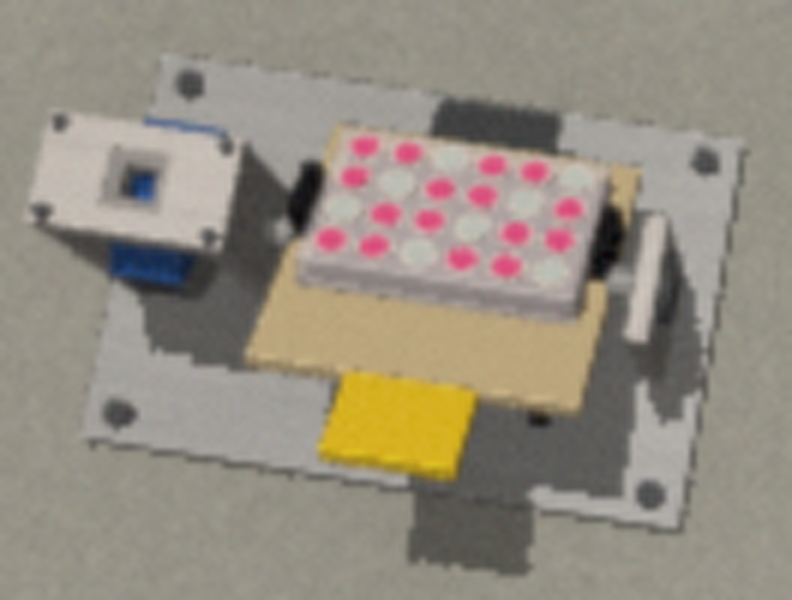

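View pics/b.png

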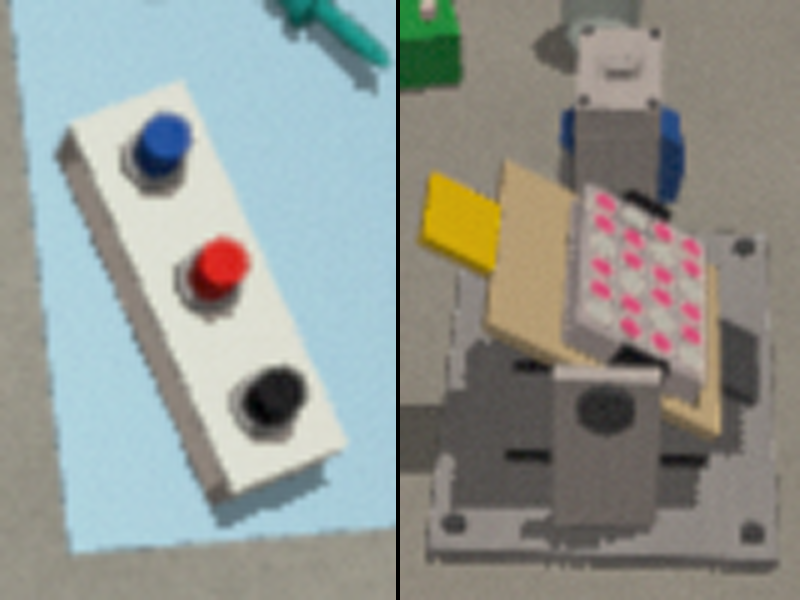

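```bash
cat > h.py <<'E'
import numpy as np
from workcell import bot
def cal(n):
    c=bot.calibration(n); return 192/np.tan(np.radians(c["vfov"])/2),c["cx"],c["cy"],c["camera_from_world"]
def proj(n,p):
    f,cx,cy,T=cal(n); q=T[:3,:3]@np.array(p)+T[:3,3]; return np.array([cx+f*q[0]/q[2],cy+f*q[1]/q[2]])
def plane(n,uv,z):
    f,cx,cy,T=cal(n); R,t=T[:3,:3],T[:3,3]; o=-R.T@t; d=R.T@[(uv[0]-cx)/f,(uv[1]-cy)/f,1]
    return (o+d*(z-o[2])/d[2])
def nat(p,x,y,k): return ((p[0]+.5)/k-.5+x,(p[1]+.5)/k-.5+y)
E
python3 - <<'E'
from h import *
from scipy.optimize import least_squares
a=lambda *p:nat(p,118,148,6); r=lambda *p:nat(p,294,140,6); s=lambda x,y:nat((x-400,y),207,96,5)
P=lambda l,n,z:np.array([plane(n,q,z) for q in l])
b1=P([a(60,123),a(226,146),a(40,212),a(210,237)],"top",.172); b2=P([s(587,35),s(656,33),s(584,101),s(653,104)],"side",.172)
print("bush",b1.mean(0),b2.mean(0),"mouth",plane("top",a(136,178),.172),plane("side",s(619,66),.172))
pl=P([a(190,84),a(706,161),a(119,413),a(651,495)],"top",.01)
for i,j in((1,0),(3,2)): d=pl[i]-pl[j]; print("yaw of -y",np.degrees(np.arctan2(d[1],d[0])))
for b in(b1,b2): print("b",[np.degrees(np.arctan2(*(q)[[1,0]])) for q in (b[2]-b[0],b[3]-b[1],b[1]-b[0],b[3]-b[2])])
for i,j in((0,2),(1,3)): d=pl[i]-pl[j]; print("yaw x",np.degrees(np.arctan2(d[1],d[0])))
print("blue",plane("top",r(166,134),.104),plane("side",nat((474,390),0,0,1.5625),.104), "red",plane("top",r(222,261),.104),"blk",plane("top",r(278,390),.104))
print("collar",plane("top",r(156,157),.068))
# corners tab: outer/inner at top face
bu=(b1.mean(0)+b2.mean(0))/2
obs=[("top",a(322,459),-119,30),("top",a(456,475),-119,-30),("side",s(436,174),-119,30),("side",s(422,238),-119,-30)]
def model(v,r,y):
    th,yaw=v[:2]; c,sn=np.cos(yaw),np.sin(yaw); X=r*np.cos(th)/1e3;Y=(-129+y)/1e3;Z=.105-r*np.sin(th)/1e3
    return [v[2]+c*X-sn*Y,v[3]+sn*X+c*Y,Z]
bo=[("top",a(136,178)),("side",s(619,66))]
def res(v): return np.concatenate([proj(n,model(v,rr,y))-q for n,q,rr,y in obs]+[proj(n,[v[2],v[3],.172])-q for n,q in bo])
for y0 in (0,):
    R=least_squares(res,[.5,y0,bu[0],bu[1]]); print(R.x,np.degrees(R.x[:2]),R.fun.round(1)); v=R.x
    print("tab",model(v,-97,0),"axis",model(v,0,0))
E
```

```text
bush [0.60976433 0.22399623 0.172     ] [0.61239843 0.22708284 0.172     ] mouth [0.61027424 0.22310471 0.172     ] [0.61212772 0.22881652 0.172     ]
yaw of -y -103.37499663313075
yaw of -y -103.42052334814522
b [np.float64(166.89721564669966), np.float64(168.6905794666148), np.float64(-102.72658188012781), np.float64(-103.15052215669908)]
b [np.float64(-102.75497085069149), np.float64(-103.95554397893487), np.float64(-6.83736959581182), np.float64(-14.379450190036435)]
yaw x -13.233657561653363
yaw x -13.144280158676708
blue [ 0.63246906 -0.26433877  0.104     ] [ 0.63467346 -0.26128638  0.104     ] red [ 0.56976836 -0.28299994  0.104     ] blk [ 0.5075864  -0.30111472  0.104     ]
collar [ 0.63142948 -0.26545241  0.068     ]
[ 0.51683465 -0.23246027  0.61010011  0.22339417] [ 29.61244409 -13.31899256] [-0.8 -1.5  0.  -0.6 -1.3  0.3 -0.4  0.6 -0.1  0.1 -0.3  1.1]
tab [np.float64(0.49831975715904975), np.float64(0.11729137701586587), np.float64(0.15293067798237617)] axis [np.float64(0.5803820801239651), np.float64(0.09786394131910714), np.float64(0.105)]
```

The model fits to about 1 px: stage tilt is about 0.52 rad, fixture yaw −13.3°, bush about (0.610, 0.224), blue pin about (0.633, −0.263) and the row at about 16.4°. Next I move above the tab with the fingers shut.

```bash
python3 -m crank '[{"gripper":0,"travel":[-42.1,-27.8,0],"twist":[0,0,0]},{"gripper":0,"travel":[-42.1,-27.8,0],"twist":[0,0,0]},{"gripper":0,"travel":[-42.1,-27.8,0],"twist":[0,0,0]},{"gripper":0,"travel":[-42.1,-27.8,0],"twist":[0,0,0]},{"gripper":0,"travel":[-42.1,-27.8,0],"twist":[0,0,0]},{"gripper":0,"travel":[-42.1,-27.8,0],"twist":[0,0,0]},{"gripper":0,"travel":[-42.1,-27.8,0],"twist":[0,0,0]},{"gripper":0,"travel":[-42.1,-27.8,0],"twist":[0,0,0]},{"gripper":0,"travel":[-42.1,-27.8,0],"twist":[0,0,0]},{"gripper":0,"travel":[-42.1,-27.8,0],"twist":[0,0,0]},{"gripper":0,"travel":[0,0,0],"twist":[0,0,0]}]'; python3 -c "
from workcell import bot; print(bot.get_obs()['q'])"
```

```text
time: 1.58
ee_pos: [0.4879, 0.1176, 0.2306]
tcp_rot: [-180.0, -0.0, 160.8]
wrist_force: [0.3, 0.6, -1.0]
opening: 0.0001
grasp_force: 0.0
[ 1.35630080e+01 -1.58282308e+00  3.28251797e+00  9.49187728e+01
 -2.32879589e-02  3.28050436e+01]
```

```bash
python3 -m crank '[{"gripper":0,"travel":[0,0,30],"twist":[0,0,0]},{"gripper":0,"travel":[0,0,30],"twist":[0,0,0]},{"gripper":0,"travel":[0,0,10],"twist":[0,0,0]},{"gripper":0,"travel":[0,0,8],"twist":[0,0,0]},{"gripper":0,"travel":[0,0,8],"twist":[0,0,0]},{"gripper":0,"travel":[0,0,8],"twist":[0,0,0]},{"gripper":0,"travel":[0,0,8],"twist":[0,0,0]},{"gripper":0,"travel":[0,0,8],"twist":[0,0,0]},{"gripper":0,"travel":[0,0,8],"twist":[0,0,0]},{"gripper":0,"travel":[0,0,8],"twist":[0,0,0]},{"gripper":0,"travel":[0,0,0],"twist":[0,0,0]}]'
```

```text
time: 2.95
ee_pos: [0.4865, 0.1199, 0.1044]
tcp_rot: [-180.0, -0.0, 161.0]
wrist_force: [-0.4, 0.6, 0.6]
opening: 0.0005
grasp_force: 0.0
```

```bash
python3 -m crank '[{"gripper":0,"travel":[0,0,-20],"twist":[0,0,0]},{"gripper":0,"travel":[0,0,-40],"twist":[0,0,0]},{"gripper":0,"travel":[0,0,-40],"twist":[0,0,0]},{"gripper":85,"travel":[0,0,-30],"twist":[0,0,0]},{"gripper":85,"travel":[0,0,0],"twist":[0,0,0]}]'
python3 - <<'E'
from h import *
import cv2
s=bot.camera("side")[:,:,::-1]; w=bot.camera("wrist")[:,:,::-1]
print(bot.calibration("wrist"),bot.get_obs()["ee_pos"])
b=np.zeros((600,800,3),np.uint8); b[:,400:]=cv2.resize(s[96:216,207:287],None,fx=5,fy=5,interpolation=cv2.INTER_CUBIC); b[:300,:400]=cv2.resize(w,(400,300)); cv2.imwrite("pics/c.png",b)
E
```

```text
time: 3.58
ee_pos: [0.4877, 0.1201, 0.2376]
tcp_rot: [179.9, 0.2, 161.0]
wrist_force: [0.8, -0.4, -0.4]
opening: 0.0359
grasp_force: 0.0
{'vfov': 58.594284471432104, 'cx': 255.97820592399563, 'cy': 192.66965746795583, 'camera_from_world': array([[ 0.32747458,  0.94485854, -0.00165421, -0.27115262],
       [ 0.90120509, -0.31181794,  0.30099662, -0.44225479],
       [ 0.28388342, -0.10005952, -0.95362377,  0.25769753],
       [ 0.        ,  0.        ,  0.        ,  1.        ]])} [0.48680279 0.11998302 0.23483037]
```

View pics/c.png

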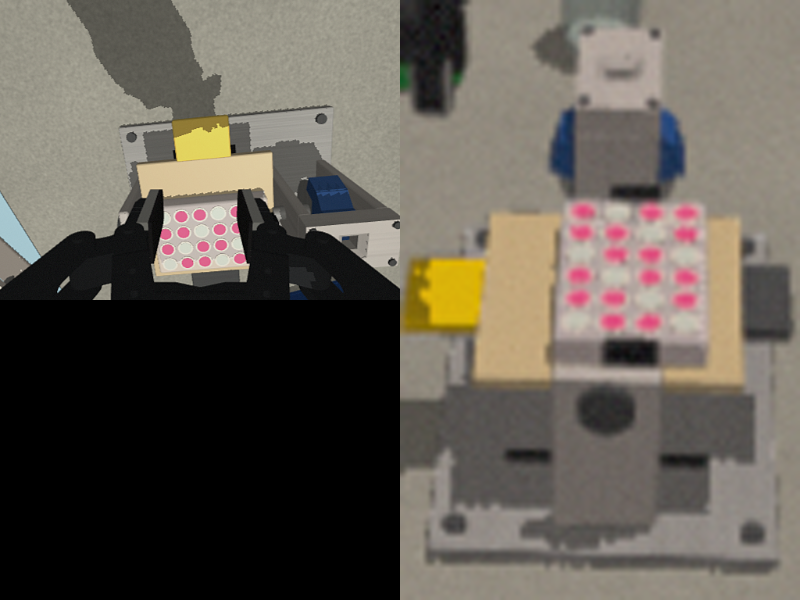

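The stage looks level. In the side tile the tab's outer edge runs (410,259)–(402,328), and in the wrist tile the bush mouth is near (354,242). Now I compute the tilt and prepare the pin moves.

Run:
```python
from h import *
s=lambda x,y:nat((x-400,y),207,96,5)
def model(th,r,y,yaw=np.radians(-13.3),bx=.6105,by=.2245):
    c,sn=np.cos(yaw),np.sin(yaw); X=r*np.cos(th)/1e3;Y=(-129+y)/1e3;Z=.105-r*np.sin(th)/1e3
    return [bx+c*X-sn*Y,by+sn*X+c*Y,Z]
print(s(410,259),s(402,322))
for th in(-.1,-.05,0,.05,.1): print(th,proj("side",model(th,-119,30)),proj("side",model(th,-119,-30)))
w=lambda x,y:nat((x,y),0,0,400/512)
print("bush",plane("wrist",w(354,242),.172))
```

```text
(208.6, 147.4) (207.0, 160.0)
-0.1 [208.40581172 150.08222983] [206.43849778 163.27369097]
-0.05 [208.16236833 148.47710972] [206.17983326 161.65732775]
0 [208.01891278 146.86069523] [206.02454557 160.02931743]
0.05 [207.97679895 145.23691128] [205.97408818 158.39360618]
0.1 [208.0371457  143.60978052] [206.02967291 156.75424206]
bush [0.60364274 0.22599013 0.172     ]
```

```bash
python3 -m crank '[{"gripper":85,"travel":[-29.2,-35,0],"twist":[0,0,0]},{"gripper":85,"travel":[-29.2,-35,0],"twist":[0,0,0]},{"gripper":85,"travel":[-29.2,-35,0],"twist":[0,0,0]},{"gripper":85,"travel":[-29.2,-35,0],"twist":[0,0,0]},{"gripper":85,"travel":[-29.2,-35,0],"twist":[0,0,0]},{"gripper":85,"travel":[-29.2,-35,0],"twist":[0,0,0]},{"gripper":85,"travel":[-29.2,-35,0],"twist":[0,0,0]},{"gripper":85,"travel":[-29.2,-35,10],"twist":[0,0,0]},{"gripper":85,"travel":[-29.2,-35,10],"twist":[0,0,0]},{"gripper":85,"travel":[0,0,10],"twist":[0,0,-0.155]},{"gripper":85,"travel":[0,0,10],"twist":[0,0,-0.155]}]'
python3 -m crank '[{"gripper":85,"travel":[0,0,0],"twist":[0,0,-0.155]},{"gripper":85,"travel":[0,0,0],"twist":[0,0,-0.155]},{"gripper":85,"travel":[0,0,0],"twist":[0,0,0]},{"gripper":85,"travel":[0,0,0],"twist":[0,0,0]}]'
python3 - <<'E'
from h import *
import cv2
w=bot.camera("wrist")[:,:,::-1]; cv2.imwrite("pics/d.png",cv2.resize(w,(800,600)))
f,cx,cy,T=cal("wrist"); np.save("Td.npy",T); print(bot.get_obs()["q"])
for p in ((.633,-.263,.104),(.6315,-.2655,.068),(.633,-.263,.068)): print(proj("wrist",p)*1.5625)
E
```

```text
time: 5.05
ee_pos: [0.6321, -0.2641, 0.1924]
tcp_rot: [179.9, -0.2, 179.0]
wrist_force: [-0.1, 0.0, 0.1]
opening: 0.0854
grasp_force: 0.0
time: 5.55
ee_pos: [0.6323, -0.2633, 0.1944]
tcp_rot: [180.0, -0.1, -163.7]
wrist_force: [0.6, 0.8, -0.5]
opening: 0.0853
grasp_force: 0.0
[-2.26074832e+01  2.41034801e+01  2.90296895e+01  9.49730207e+01
 -2.29694168e-03 -3.89630906e+01]
[403.22992986 309.5592625 ]
[399.1759983  284.11063126]
[402.94306232 288.03301685]
```

View pics/d.png

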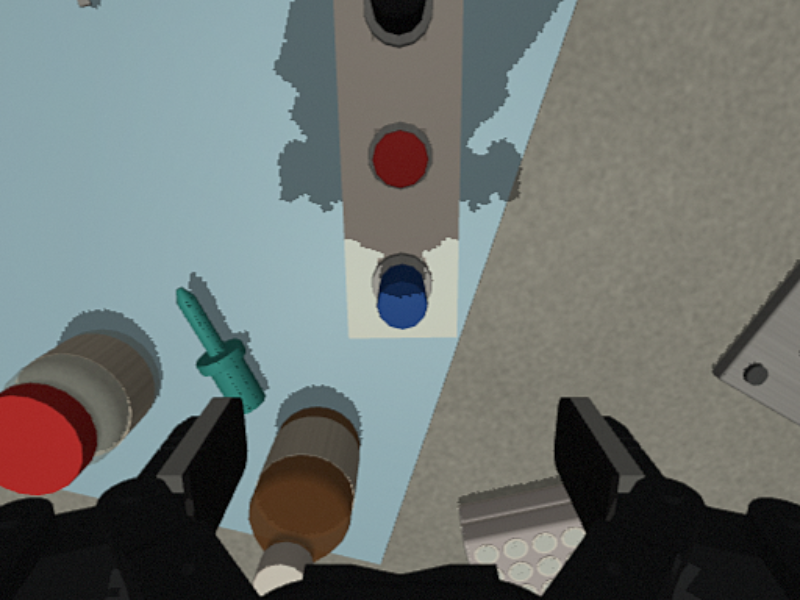

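The knob's top circle is at about (402.5,302) and the collar at about (402.5,284). The row is aligned with the image. The amber bottle is nearby, so I check its clearance.

Run:
```python
from h import *
from scipy.optimize import least_squares
k=1.5625; n=lambda *p:nat(p,0,0,k)
print("knob",plane("wrist",n(402.5,302),.104),"collar",plane("wrist",n(402.5,284),.068),bot.get_obs()["ee_pos"])
# bottle cap top seen in side (575,375), top (506,171)
r=least_squares(lambda p:np.r_[proj("side",p)-n(575,375),proj("top",p)-n(506,171)],[.75,-.27,.1]); print("bottle cap",r.x,r.fun)
print("base",plane("side",n(560,430),0.01))
```

```text
knob [ 0.62948879 -0.26451494  0.104     ] collar [ 0.63084768 -0.26402738  0.068     ] [ 0.63235633 -0.26333382  0.19468876]
bottle cap [ 0.77796448 -0.28357984  0.13217282] [-0.22111233  0.08086271  0.01046155 -0.29080548]
base [ 0.77684945 -0.29377378  0.01      ]
```

```bash
python3 -m crank '[{"gripper":85,"travel":[1.5,0,20],"twist":[0,0,0]},{"gripper":85,"travel":[0,0,25],"twist":[0,0,0]},{"gripper":85,"travel":[0,0,25],"twist":[0,0,0]},{"gripper":85,"travel":[0,0,25],"twist":[0,0,0]},{"gripper":85,"travel":[0,0,18],"twist":[0,0,0]},{"gripper":85,"travel":[0,0,9],"twist":[0,0,0]},{"gripper":85,"travel":[0,0,0],"twist":[0,0,0]},{"gripper":10,"travel":[0,0,0],"twist":[0,0,0]},{"gripper":10,"travel":[0,0,0],"twist":[0,0,0]},{"gripper":10,"travel":[0,0,0],"twist":[0,0,0]},{"gripper":10,"travel":[0,0,0],"twist":[0,0,0]},{"gripper":10,"travel":[0,0,0],"twist":[0,0,0]}]' 50
python3 -m crank '[{"gripper":10,"travel":[0,0,0],"twist":[0,0,0]},{"gripper":10,"travel":[0,0,0],"twist":[0,0,0]}]'
```

```text
time: 7.1
ee_pos: [0.6313, -0.264, 0.0738]
tcp_rot: [-180.0, 0.0, -163.5]
wrist_force: [-0.3, -0.2, 4.1]
opening: 0.0227
grasp_force: 49.2
time: 7.35
ee_pos: [0.6313, -0.264, 0.0739]
tcp_rot: [-180.0, 0.0, -163.5]
wrist_force: [-0.3, -0.3, 5.1]
opening: 0.0225
grasp_force: 49.4
```

```bash
python3 -m crank '[{"gripper":10,"travel":[0,0,-8],"twist":[0,0,0]},{"gripper":10,"travel":[0,0,-16],"twist":[0,0,0]},{"gripper":10,"travel":[0,0,-24],"twist":[0,0,0]},{"gripper":10,"travel":[0,0,-30],"twist":[0,0,0]},{"gripper":10,"travel":[0,0,-30],"twist":[0,0,0]},{"gripper":10,"travel":[0,0,-30],"twist":[0,0,0]},{"gripper":10,"travel":[0,0,-30],"twist":[0,0,0]},{"gripper":10,"travel":[0,0,-20],"twist":[0,0,0]},{"gripper":10,"travel":[0,0,-10],"twist":[0,0,0]},{"gripper":10,"travel":[0,0,0],"twist":[0,0,0]}]'
python3 - <<'E'
from h import *
import cv2
s=bot.camera("side")[:,:,::-1]; w=bot.camera("wrist")[:,:,::-1]
e=bot.get_obs()["ee_pos"]; print(e)
u,v=proj("side",e).astype(int); print(u,v)
b=np.zeros((600,800,3),np.uint8); b[:,400:]=cv2.resize(s[v-60:v+60,u-40:u+40],None,fx=5,fy=5,interpolation=cv2.INTER_CUBIC); b[:300,:400]=cv2.resize(w,(400,300)); cv2.imwrite("pics/e.png",b)
for dz in(0,-.062): print(proj("side",e+[0,0,dz])-[u-40,v-60],proj("wrist",e+[0,0,dz])/1.28)
E
```

```text
time: 8.6
ee_pos: [0.6312, -0.2639, 0.2718]
tcp_rot: [-180.0, 0.0, -163.5]
wrist_force: [0.1, 0.1, -1.8]
opening: 0.0225
grasp_force: 49.0
[ 0.63096835 -0.26378916  0.27037703]
310 199
[40.70261198 60.27839131] [201.99039784 201.26571474]
[37.18398961 80.88133076] [201.55067172 164.96756412]
```

View pics/e.png

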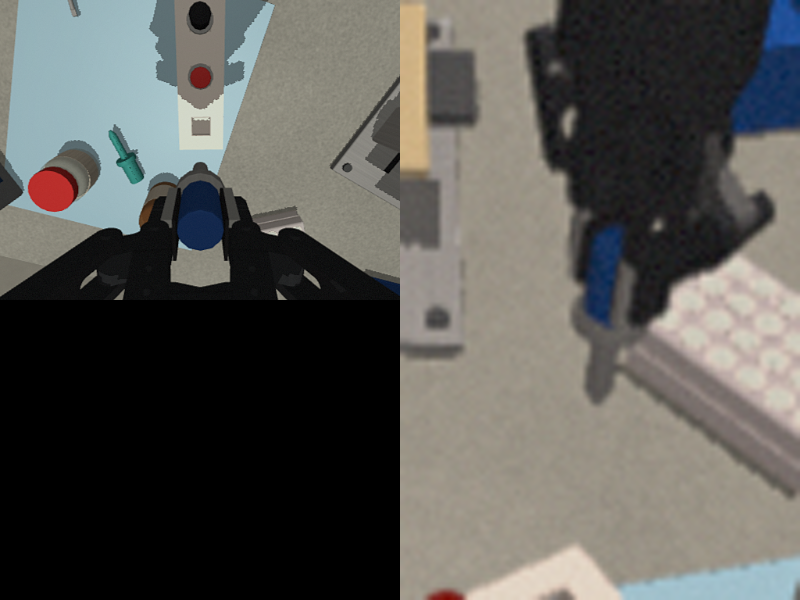

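The pin is held upright. Now I carry it above the bush.

```bash
python3 -m crank '[{"gripper":10,"travel":[-5.9,23.7,0],"twist":[0,0,0]},{"gripper":10,"travel":[-11.9,47.4,0],"twist":[0,0,0]},{"gripper":10,"travel":[-11.9,47.4,0],"twist":[0,0,0]},{"gripper":10,"travel":[-11.9,47.4,0],"twist":[0,0,0]},{"gripper":10,"travel":[-11.9,47.4,0],"twist":[0,0,0]},{"gripper":10,"travel":[-11.9,47.4,0],"twist":[0,0,0]},{"gripper":10,"travel":[-11.9,47.4,0],"twist":[0,0,0]},{"gripper":10,"travel":[-11.9,47.4,0],"twist":[0,0,0]},{"gripper":10,"travel":[-11.9,47.4,0],"twist":[0,0,0]},{"gripper":10,"travel":[-11.9,47.4,0],"twist":[0,0,0]},{"gripper":10,"travel":[-5.9,23.7,0],"twist":[0,0,0]},{"gripper":10,"travel":[0,0,0],"twist":[0,0,0]}]'
python3 - <<'E'
from h import *
import cv2
s=bot.camera("side")[:,:,::-1]; w=bot.camera("wrist")[:,:,::-1]
e=bot.get_obs()["ee_pos"]; print(e)
u,v=proj("side",[.61,.2245,.19]).astype(int); print("side corner",u-40,v-60)
b=np.zeros((600,800,3),np.uint8); b[:,400:]=cv2.resize(s[v-60:v+60,u-40:u+40],None,fx=5,fy=5,interpolation=cv2.INTER_CUBIC)
p=proj("wrist",[.61,.2245,.172]); x,y=(p-[50,75]).astype(int); x=max(0,min(x,412)); y=max(0,min(y,234)); print("wrist corner",x,y,p,proj("wrist",e+[0,0,-.062]))
b[:600,:400]=cv2.resize(w[y:y+150,x:x+100],None,fx=4,fy=4,interpolation=cv2.INTER_CUBIC); cv2.imwrite("pics/f.png",b)
E
```

```text
time: 10.2
ee_pos: [0.6099, 0.2258, 0.2702]
tcp_rot: [-180.0, -0.1, -163.4]
wrist_force: [-0.4, -0.7, -0.9]
opening: 0.0228
grasp_force: 49.2
[0.61033682 0.22376459 0.27083401]
side corner 210 44
wrist corner 208 118 [258.99701479 193.66387851] [258.08356213 211.18738572]
```

View pics/f.png

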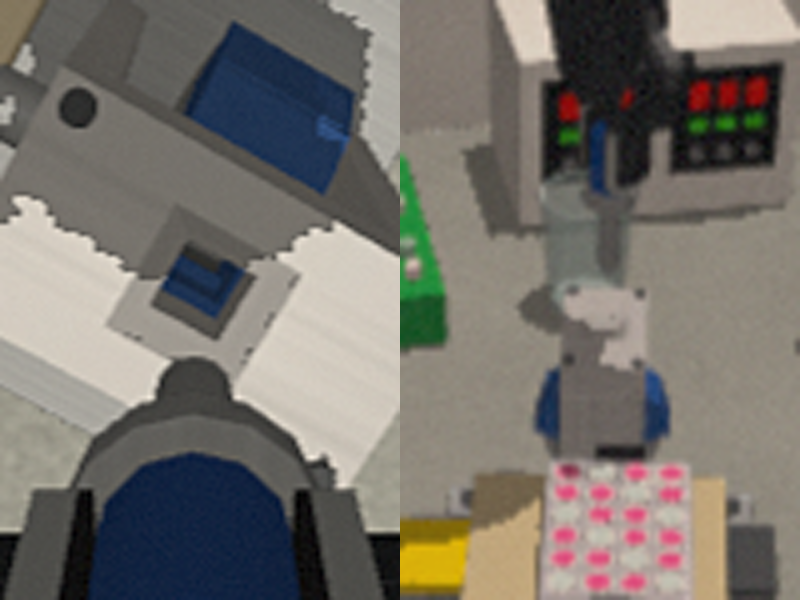

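In the wrist tile the mouth centre is at (203,291) and the pin tip at about (194,379). The side tile shows the pin over the bridge, upright. Next I get the correction from those same-camera pixels.

Run:
```python
from h import *
w=lambda *p:nat(p,208,118,4)
e=bot.get_obs()["ee_pos"]; tip=plane("wrist",w(194,379),e[2]-.062); m=plane("wrist",w(203,291),.172); mi=plane("wrist",w(203,289.5),.166)
print("tcp",e,"tip",tip,"mouth",m,mi)
# side: tip (612,268) vs mouth centre (604,327)
s=lambda x,y:nat((x-400,y),210,44,5)
print("side tip",plane("side",s(609,268),e[2]-.062),"mouth",plane("side",np.mean([s(573,291),s(638,293),s(568,359),s(639,364)],0),.172))
y=np.radians(-163.5);X=np.array([np.cos(y),np.sin(y)]);Y=np.array([np.sin(y),-np.cos(y)])
d=(m-tip)[:2]; print(d,"tool",X@d*1e3,Y@d*1e3)
```

```text
tcp [0.61033682 0.22376459 0.27083401] tip [0.6114714  0.2227906  0.20883401] mouth [0.60767994 0.22332937 0.172     ] [0.60914807 0.22379075 0.166     ]
side tip [0.61505771 0.23267171 0.20883401] mouth [0.61225498 0.22797986 0.172     ]
[-0.00379146  0.00053877] tool 3.482305080431279 1.5934136694838852
```

```bash
python3 -m crank '[{"gripper":10,"travel":[1.5,0,8],"twist":[0,0,0]},{"gripper":10,"travel":[0,0,10],"twist":[0,0,0]},{"gripper":10,"travel":[0,0,10],"twist":[0,0,0]},{"gripper":10,"travel":[0,0,5],"twist":[0,0,0]},{"gripper":10,"travel":[0,0,0],"twist":[0,0,0]},{"gripper":10,"travel":[0,0,0],"twist":[0,0,0]}]'
python3 - <<'E'
from h import *
import cv2
s=bot.camera("side")[:,:,::-1]; w=bot.camera("wrist")[:,:,::-1]
e=bot.get_obs()["ee_pos"]; print(e)
u,v=proj("side",[.61,.2245,.18]).astype(int); print("side corner",u-25,v-37)
b=np.zeros((600,800,3),np.uint8); b[:592,400:]=cv2.resize(s[v-37:v+37,u-25:u+25],None,fx=8,fy=8,interpolation=cv2.INTER_CUBIC)
x,y=208,140; print("wrist",proj("wrist",e+[0,0,-.062]))
b[:600,:400]=cv2.resize(w[y:y+150,x:x+100],None,fx=4,fy=4,interpolation=cv2.INTER_CUBIC); cv2.imwrite("pics/g.png",b)
E
```

```text
time: 11.05
ee_pos: [0.609, 0.224, 0.2386]
tcp_rot: [180.0, 0.0, -163.5]
wrist_force: [0.8, 1.2, -1.2]
opening: 0.0225
grasp_force: 49.2
[0.60900869 0.22407531 0.23872167]
side corner 225 70
wrist [258.03839419 211.01753577]
```

View pics/g.png

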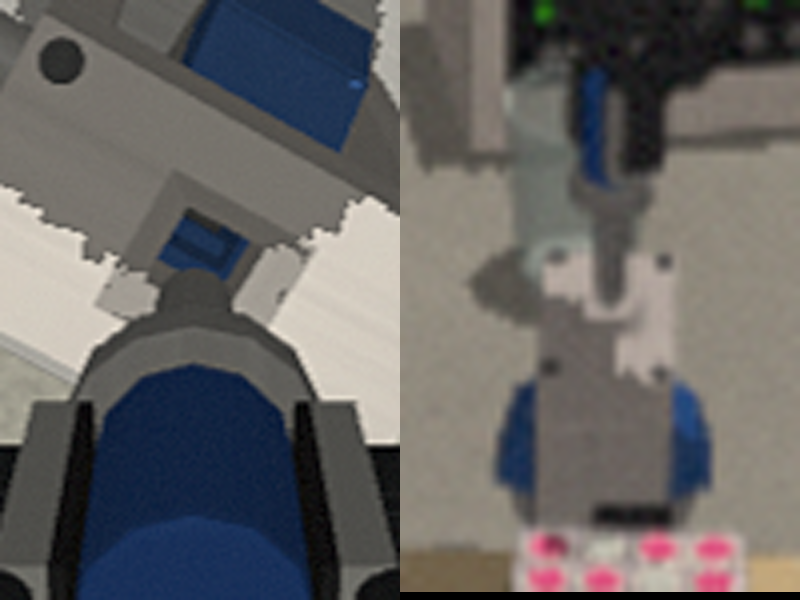

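Run:
```python
from h import *
w=lambda *p:nat(p,208,140,4)
e=bot.get_obs()["ee_pos"]; tz=e[2]-.062
tip=plane("wrist",w(195,292),tz); m=plane("wrist",w(205,272),.172); mi=plane("wrist",w(204,253),.166)
s=lambda x,y:nat((x-400,y),225,70,8)
st=plane("side",s(611,302),tz); sm=plane("side",s(608,314.5),.172)
y=np.radians(-163.5);X=np.array([np.cos(y),np.sin(y)]);Y=np.array([np.sin(y),-np.cos(y)])
for n,d in (("m",m-tip),("mi",mi-tip),("side",sm-st),("top-cal",np.array([.610,.2237,0])-e)): print(n,d[:2]*1e3,"tool",X@d[:2]*1e3,Y@d[:2]*1e3)
print(tip,m,mi)
```

```text
m [-2.0848553   1.08284624] tool 1.691455455484771 1.6303852384731667
mi [-3.19315286  0.61631797] tool 2.8866142121094507 1.4978422455792262
side [-1.21226418 -0.88288082] tool 1.413094522219754 -0.502221920575695
top-cal [ 0.99131451 -0.37531198] tool -0.8438975533694739 -0.6414050693570507
[0.61036557 0.22336464 0.17672167] [0.60828071 0.22444748 0.172     ] [0.60717242 0.22398096 0.166     ]
```

```bash
python3 -m crank '[{"gripper":10,"travel":[1.5,0.7,0],"twist":[0,0,0]},{"gripper":10,"travel":[0,0,3],"twist":[0,0,0]},{"gripper":10,"travel":[0,0,3],"twist":[0,0,0]},{"gripper":10,"travel":[0,0,3],"twist":[0,0,0]},{"gripper":10,"travel":[0,0,3],"twist":[0,0,0]},{"gripper":10,"travel":[0,0,3],"twist":[0,0,0]},{"gripper":10,"travel":[0,0,0],"twist":[0,0,0]}]'
```

```text
time: 12.02
ee_pos: [0.6071, 0.2242, 0.2229]
tcp_rot: [-180.0, -0.0, -163.5]
wrist_force: [-0.5, -0.3, -1.3]
opening: 0.0225
grasp_force: 49.2
```

```bash
python3 -m crank '[{"gripper":10,"travel":[0,0,4],"twist":[0,0,0]},{"gripper":10,"travel":[0,0,4],"twist":[0,0,0]},{"gripper":10,"travel":[0,0,4],"twist":[0,0,0]},{"gripper":10,"travel":[0,0,4],"twist":[0,0,0]},{"gripper":10,"travel":[0,0,4],"twist":[0,0,0]},{"gripper":10,"travel":[0,0,4],"twist":[0,0,0]},{"gripper":10,"travel":[0,0,0],"twist":[0,0,0]}]'
```

```text
time: 12.9
ee_pos: [0.6072, 0.2243, 0.1988]
tcp_rot: [180.0, -0.0, -163.5]
wrist_force: [0.3, 2.1, -3.6]
opening: 0.0225
grasp_force: 49.0
```

```bash
python3 -m crank '[{"gripper":10,"travel":[0,0,3],"twist":[0,0,0]},{"gripper":10,"travel":[0,0,3],"twist":[0,0,0]},{"gripper":10,"travel":[0,0,3],"twist":[0,0,0]},{"gripper":10,"travel":[0,0,2],"twist":[0,0,0]},{"gripper":10,"travel":[0,0,1],"twist":[0,0,0]},{"gripper":10,"travel":[0,0,0],"twist":[0,0,0]}]'
```

```text
time: 13.65
ee_pos: [0.6072, 0.2243, 0.1872]
tcp_rot: [180.0, -0.0, -163.5]
wrist_force: [0.3, 3.4, -0.9]
opening: 0.0221
grasp_force: 49.3
```

```bash
python3 -m crank '[{"gripper":10,"travel":[0,0,1],"twist":[0,0,0]},{"gripper":10,"travel":[0,0,1],"twist":[0,0,0]},{"gripper":10,"travel":[0,0,0],"twist":[0,0,0]}]'
```

```text
time: 14.02
ee_pos: [0.6074, 0.2243, 0.1859]
tcp_rot: [180.0, 0.1, -163.5]
wrist_force: [0.6, 3.0, 3.3]
opening: 0.0225
grasp_force: 49.9
```

Contact shows the collar is seated on the bridge. I release, back off upward and check.

```bash
python3 -m crank '[{"gripper":40,"travel":[0,0,0],"twist":[0,0,0]},{"gripper":60,"travel":[0,0,0],"twist":[0,0,0]},{"gripper":60,"travel":[0,0,0],"twist":[0,0,0]},{"gripper":60,"travel":[0,0,-10],"twist":[0,0,0]},{"gripper":60,"travel":[0,0,-25],"twist":[0,0,0]},{"gripper":60,"travel":[0,0,-35],"twist":[0,0,0]},{"gripper":60,"travel":[0,0,-35],"twist":[0,0,0]},{"gripper":60,"travel":[0,0,-20],"twist":[0,0,0]},{"gripper":60,"travel":[0,0,0],"twist":[0,0,0]}]'
python3 - <<'E'
from h import *
import cv2
s=bot.camera("side")[:,:,::-1]; w=bot.camera("wrist")[:,:,::-1]
b=np.zeros((600,800,3),np.uint8); b[:,400:]=cv2.resize(s[66:216,200:300],None,fx=4,fy=4,interpolation=cv2.INTER_CUBIC)
b[:300,:400]=cv2.resize(w,(400,300)); cv2.imwrite("pics/h.png",b)
for p in ([.6075,.2243,.216],[.6075,.2243,.172]): print("side",(proj("side",p)-[200,66])*4+[400,0],"wrist",proj("wrist",p)/1.28)
E
```

```text
time: 15.15
ee_pos: [0.6077, 0.2244, 0.3123]
tcp_rot: [180.0, 0.2, -163.5]
wrist_force: [-0.3, 0.2, -1.0]
opening: 0.0596
grasp_force: 0.0
side [598.04922299 123.22009701] wrist [201.50475927 153.17594405]
side [596.75746684 175.13462097] wrist [201.37409631 140.70746418]
```

View pics/h.png

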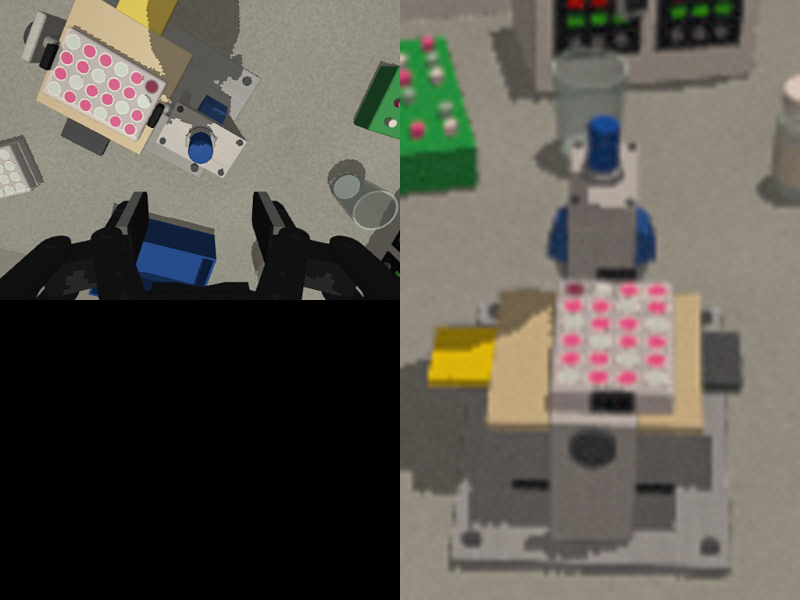

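The side tile shows the pin standing upright with its collar on the bridge (knob top at (603,123), as predicted for fully home). The stage is level and the gripper is clear of everything, so I hand in.

```bash
python3 -c "
from workcell import bot; print(bot.job_done())"
```

```text
the job is handed in; nothing more can be done
None
```

I swung the stage level, put the blue pin fully home in the guide hole, released it and handed in the job at about 15 s; the last pictures agree, but no verdict came back.

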